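# Clamp a temperature probe in the calibration well

### The job

Take the square-headed steel temperature probe out of the rack, push it fully home in the bore of the calibration well, and then turn the collet nut clockwise by its lever until it grips the shank firmly. Feel for the bottom and for the grip and force neither: do not ram the probe or overtighten the nut. Leave the two round-headed probes in the rack, and let go of everything at the end.

Things in the scene. Friction and masses are not known exactly. Their poses are not given: they have to be found in the camera images.
- probe: the probe to be fitted: straight steel shank 12 mm in diameter, 95 mm long, blunt tapered tip; square black plastic head 24 x 24 mm, 38 mm tall; about 90 g. It starts upright, hanging by the underside of its head on the rack's top, 110 mm above the table. Origin at the shank's tip, z up along the shank (head from z = 95 to 133 mm), x and y square to the head's flat sides
- probe_head (a point): centre of the top face of the square head (133 mm above the shank tip)
- probe_wide: a bystander: another probe in the rack with the same shank but a low round head, 34 mm in diameter and 20 mm tall; origin at its shank tip
- probe_tall: a bystander: another probe in the rack with the same shank but a slim round head, 20 mm in diameter and 58 mm tall; origin at its shank tip
- rack: fixed white rack, 60 x 200 mm and 110 mm tall, with three holes in a row along its y axis, 65 mm apart; origin at the centre of its underside, z up. The three probes hang in the holes in any order
- well: fixed white calibration well: housing 160 (x) x 120 (y) mm, 72 mm tall, origin at the centre of its underside, z up. On its middle stands a steel neck with the collet nut around its top; straight down its middle runs the bore, 13.5 mm in diameter. Pressing the probe against the well with more than 30 N damages it
- well_bottom (a point): centre of the floor of the bore, 30 mm above the table, where the shank's tip comes to rest. A rubber seal in the neck, 79 mm above the table, drags on the shank with a few newtons, so that the probe does not drop home by itself but must be pushed with up to about 8 N; the push rises sharply at the floor
- well_mouth (a point): centre of the collet nut's open top, 106 mm above the table, 76 mm above the floor of the bore. The nut's opening is 42 mm wide; inside it stand the jaws, 3 to 10 mm clear of the shank while the nut is slack. When the probe is home the underside of its head is 19 mm above the nut, its top 57 mm above
- collet: the collet in the neck, with its three steel jaws that close on the shank as the nut is turned; origin on the bore's axis, 87 mm above the table
- lever_pin (a point): centre of the top face of the round black pin that stands on the end of the nut's lever and spins freely on it: 14 mm in diameter, its top 140 mm above the table and 38 mm above the lever's top, 80 mm from the bore's axis. It starts somewhere on the well's left (+y) half and is moved round clockwise seen from above to tighten
- nut: steel collet nut, 60 mm wide, 86 to 106 mm above the table, with one level lever 14 mm wide; turns about the bore. Slack it takes 3 to 5 N at the pin. After 0.4 to 1.5 rad (not to be known or seen beforehand) the jaws meet the shank and the push rises by about 2 N each 0.04 rad: firm grip at 8 to 11 N; over 12 N crushes the shank. It stays where it is left. Origin on its axis, at its underside

How it is judged:
On the way:
1. the probe stands fully home in the bore while the collet is still slack (z of probe in the frame of well_bottom below 0.002 m and horizontal distance between probe and well_bottom below 0.004 m and contact force between probe and collet below 5 N), for 0.2 s.
At the end, for the whole second after the job is handed in: the square-headed probe stands upright in the bore with its tip within 2 mm of the floor, the collet jaws grip its shank with more than 40 N altogether, both round-headed probes are in their places in the rack (within 20 mm), and nothing is held (z of probe in the frame of well_bottom below 0.002 m and horizontal distance between probe and well_bottom below 0.004 m and angle between probe's own z axis and vertical below 0.08 rad and contact force between probe and collet above 40 N and linear speed of probe below 0.02 m/s and distance of each of probe_wide, probe_tall from where it was at the start of the episode below 0.02 m); the robot touches nothing.
It fails at once if the nut is overtightened: the jaws press on the shank with more than 140 N altogether (contact force between probe and collet above 140 N).
It fails at once if the probe is pressed against the well with more than 30 N (contact force between probe and well above 30 N).
It fails at once if a round-headed probe is pulled out of the rack or knocked over (distance of any of probe_wide, probe_tall from where it was at the start of the episode above 0.05 m).
It also fails if it takes over 72 s, if anything falls off the work surface, if the arm or the gripper's body presses on something with over 40 N, if the wrist force passes 120 N, or if a joint passes its speed limit or range.

### The arm

A 6-joint arm with a two-finger parallel gripper is mounted at the origin on the work surface. World frame = base frame: x ahead of the robot, y to its left, z up, the work surface at z = 0. Lengths are in m, angles in rad, forces in N, time in s.
With the tool pointing down it reaches from about 0.275 to 0.875 m from the base axis. Payload 12.5 kg.
Tool frame: the origin (TCP) lies on the centre line of the jaws, within the pads' length; the fingertips stand r.finger_overhang ahead of it and the grasp point (between the pads) lies 3 mm ahead of it (r.finger_overhang is the distance from the TCP to the fingertips, in m); z points along the fingers, y is the line along which they close (so a half turn about z gives the same grasp; the last joint's range is limited). The gripper opens to 85 mm and grips with 20 to 120 N. Pads are 22 mm wide; open, the fingers measure 114 mm over their backs; the gripper's body (76 mm by 85 mm) begins 54 mm behind the grasp point. The pads swing forward as they close: fully open they stand 13 mm farther back than shut.
Start: joints at [-1.222, 0.351, 1.652, -0, 1.139, -0.085], TCP at [0.231, -0.499, 0.253] pointing down, gripper open.
Joint ranges: [-2.75, 2.75], [-0.79, 2.1], [0.01, 2.65], [-1.57, 4.71], [0.07, 3.14], [-2.87, 2.87]. Speed limits (rad/s): [2.22, 2.22, 2.79, 3.14, 3.14, 3.14].

### API

Orientations are given as a unit quaternion [x, y, z, w].
In Python, from cell import r, optics gives the robot as it stands. The module is installed in compiled form; this text tells all that it offers. Calls block until the motion is done:
- r.move_to(position, orientation): joint-space move of the TCP to a pose.
- r.move_linear(position, rot=None, vel=0.15): straight line of the TCP; rot=None keeps the orientation; vel is the mean speed in m/s.
- r.set_joints(angles): joint-space move.
- r.set_gripper(opening, squeeze=None): opening from 0.0 (shut) to 1.0 (fully open); squeeze is the grip in N (None keeps the last); returns when the fingers have stopped.
- r.sleep(seconds).
- r.inverse_kinematics(position, orientation): joint angles nearest the present ones, or None.
- optics.get_image(name): name is "scene" or "top" or "wrist"; returns a dict with "pixels" (384x512x3 uint8, red, green, blue), "depth" (384x512 float32, m along the optical axis (not along the pixel's ray), 0 where there is no reading), "fx", "fy", "cx", "cy" (pixels), "D" ([k1, k2, p1, p2, k3] as OpenCV has them; the pictures are not rectified), "camera_from_world" (4x4, takes a point from world to camera coordinates); the wrist camera has in their place "mount" (4x4, takes a point from camera to tool coordinates, whose origin is the TCP and whose axes are the flange's). Camera axes: x right, y down, z forward; pixel columns grow to the right and rows downward; lengths in m; the calibration is good to about 2 mm. A picture is of the moment at which its call begins: read the wrist's pose just before it.
A pose or a line that the arm cannot do raises r.PlanningError and nothing moves.
- r.hand_in(): hands the job in; it is judged then, once.
Readings, each from a call of its own:
- r.current_t(): time.
- r.current_q(): joint angles.
- r.current_qvel(): joint speeds.
- r.current_effort(): joint torques, N m.
- r.current_tool_pos(): TCP position.
- r.current_ee_rot(): TCP orientation.
- r.current_contact_force(): force on the tool from outside, world axes, zero at the start.
- r.current_torque(): the same for the moment, N m.
- r.current_opening(): opening from 0.0 (shut) to 1.0 (fully open).
- r.current_finger_force(): force on a finger pad.
Only numpy, scipy, OpenCV 4.12 (cv2) and the standard library are available. Lean on these libraries where they do the work, as an engineer would, in place of code of your own. Each camera call takes 0.05 s, during which the arm holds its last target. There are 200 camera calls.

## Working session

There is one attempt and no reset: what is moved stays moved. The work goes in short steps, each a Python script; the robot and the scene stay as the last script left them, time stands still between calls to the robot, and variables do not carry over. Pictures are saved under pics/ and viewed, at most 10 in all, crops included, and the job is handed in when it is done.

```bash
mkdir -p pics; cat > h.py <<'E'
import numpy as np, cv2
from cell import r, optics
from scipy.spatial.transform import Rotation as R
def K(im): return np.array([[im["fx"],0,im["cx"]],[0,im["fy"],im["cy"]],[0,0,1.]])
def cloud(im, T=None):
    "world xyz per pixel from depth; T = world_from_camera"
    if T is None: T=np.linalg.inv(im["camera_from_world"])
    h,w=im["depth"].shape
    uv=np.stack(np.meshgrid(np.arange(w),np.arange(h)),-1).reshape(-1,1,2).astype(np.float64)
    n=cv2.undistortPoints(uv,K(im),np.array(im["D"],float)).reshape(h,w,2)
    d=im["depth"][...,None]
    P=np.concatenate([n*d,d],-1)@T[:3,:3].T+T[:3,3]
    P[im["depth"]==0]=np.nan
    return P
def wristT(im,p,q):
    T=np.eye(4);T[:3,:3]=R.from_quat(q).as_matrix();T[:3,3]=p
    return T@im["mount"]
def ray(im,uv,z,T=None):
    if T is None: T=np.linalg.inv(im["camera_from_world"])
    n=cv2.undistortPoints(np.array(uv,float).reshape(-1,1,2),K(im),np.array(im["D"],float)).reshape(-1,2)
    d=np.c_[n,np.ones(len(n))]@T[:3,:3].T
    return T[:3,3]+d*((z-T[2,3])/d[:,2])[:,None]
def save(im,n): cv2.imwrite(f"pics/{n}.png",im["pixels"][...,::-1])
E
python3 - <<'E'
from h import *
ims={n:optics.get_image(n) for n in("scene","top")}
np.save("pics/ims.npy",ims,allow_pickle=True)
cv2.imwrite("pics/a.png",np.vstack([cv2.resize(ims[n]["pixels"],(400,300)) for n in ims])[...,::-1])
save(ims["top"],"top0");save(ims["scene"],"scene0")
P=cloud(ims["top"])
print(r.finger_overhang,r.current_t(),np.array(r.current_ee_rot()),np.linalg.inv(ims["top"]["camera_from_world"])[:3,3])
E
```

```text
0.022 0.1 [ 9.76568662e-01  2.15205490e-01 -6.30904948e-05 -4.90545596e-04] [ 0.37089433 -0.09844517  0.98867964]
```

View pics/top0.png

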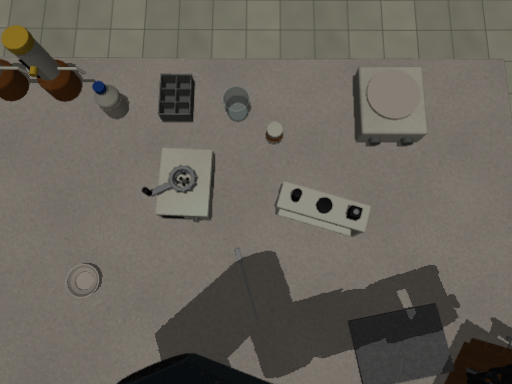

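View pics/scene0.png

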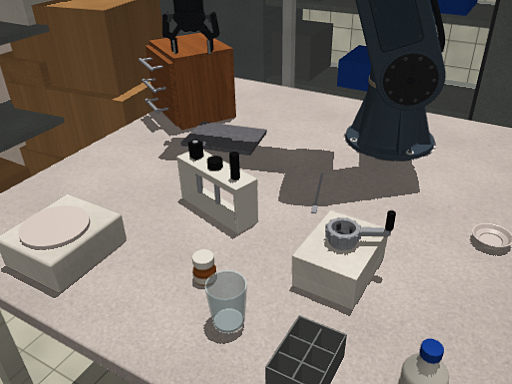

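The top view shows the probe heads at about (297,194), (324,205) and (355,212). The nut is at (182,179) and its lever pin at (147,191). In the scene view the slim tall head is the one nearest the well (235,165), the low round head is in the middle (215,162), and the square head is at the far −y end (196,149).

```bash
python3 - <<'E'
from h import *
ims=np.load("pics/ims.npy",allow_pickle=True).item(); im=ims["top"]
P=cloud(im); g=im["pixels"].max(2)
m=((g<60)).astype(np.uint8)
n,l,s,c=cv2.connectedComponentsWithStats(m[150:240,130:380])
for i in range(1,n):
    if s[i,4]<15: continue
    q=c[i]+[130,150]; Z=np.nanmedian(P[150:240,130:380][l==i][:,2])
    print(q,s[i,4],"z",Z,ray(im,q,Z)[0])
for name,box in (("rack",(180,235,272,372)),("well",(145,220,152,216))):
    a,b,c_,d=box; Q=P[a:b,c_:d]; h=(.11 if name=="rack" else .072)
    k=np.abs(Q[...,2]-h)<.008
    pts=Q[k][:,:2].astype(np.float32); print(name,k.sum(),cv2.minAreaRect(pts))
Q=P[155:205,130:205]; k=np.abs(Q[...,2]-.106)<.008
print("nut",k.sum(),cv2.minEnclosingCircle(Q[k][:,:2].astype(np.float32)), np.nanmedian(Q[k],0))
v=Q[...,2]>.125;print("pin",Q[v])
E
```

```text
[211.54117647 187.02941176] 170 z 0.027236614615777643 [0.58497743 0.02303153 0.02723661]
[178.01587302 175.04761905] 63 z 0.09603868390844938 [0.59734108 0.09200062 0.09603868]
[184.325 180.8  ] 40 z 0.08130020964123819 [0.5873977  0.07983017 0.08130021]
[190.44 187.88] 25 z 0.0949845132613314 [0.56763963 0.06245863 0.09498451]
[146.71186441 191.10169492] 59 z 0.13441822450772484 [0.55126177 0.15000296 0.13441822]
[295.88785047 194.59813084] 107 z 0.16616966582804527 [ 0.53884262 -0.17109573  0.16616967]
[323.88481675 204.86387435] 191 z 0.12937294529157928 [ 0.52400423 -0.23465713  0.12937295]
[353.28472222 212.54166667] 144 z 0.14628626999353866 [ 0.50489248 -0.29354849  0.14628627]
[172.68852459 216.42622951] 61 z 0.05607483749958819 [0.5075849  0.10805242 0.05607484]
[353.63636364 232.04545455] 22 z 0.04065291641152502 [ 0.47529874 -0.31680045  0.04065292]
rack 1997 ((0.5242699980735779, -0.23627948760986328), (0.20204465091228485, 0.060981158167123795), 73.85274505615234)
well 2869 ((0.5880715250968933, 0.0831255093216896), (0.12096816301345825, 0.16048374772071838), 87.6978302
[... 862 characters left out ...]
546 0.13258352]
 [0.55022937 0.15634793 0.14015931]
 [0.55027701 0.15424305 0.13999065]
 [0.55075527 0.1527386  0.13778479]
 [0.55032761 0.14996859 0.13986469]
 [0.55025063 0.14769037 0.14028557]
 [0.55289046 0.14910968 0.12785615]
 [0.54798573 0.15831209 0.14029142]
 [0.54848278 0.15685596 0.13796761]
 [0.54811658 0.15415741 0.13977916]
 [0.54817962 0.1520746  0.13953449]
 [0.54867053 0.15058982 0.13724066]
 [0.54951693 0.14958683 0.1332447 ]
 [0.54991443 0.14794548 0.13139894]
 [0.54627053 0.15452341 0.13804912]
 [0.54624842 0.15231649 0.13821431]
 [0.54680116 0.15092522 0.13559175]
 [0.54814275 0.15062898 0.12914409]
 [0.54893798 0.14953869 0.12534664]
 [0.54615917 0.1530301  0.1278844 ]]
```

```bash
cat >> h.py <<'E'
def down(a):
    "tool pointing down with tool x at world angle a"
    return (R.from_euler('z',a)*R.from_quat([1,0,0,0])).as_quat()
def look():
    p,q=r.current_tool_pos(),r.current_ee_rot(); im=optics.get_image("wrist"); return im,wristT(im,p,q)
E
python3 - <<'E'
from h import *
im0,T=look(); print(im0["mount"])
q=down(np.radians(-15))
o=[]
for i,p in enumerate([(0.55,0.083,0.33),(0.47,-0.298,0.33)]):
    r.move_to(p,q); im,T=look(); o.append((im,T)); save(im,f"w{i}"); print(r.current_t())
np.save("pics/w.npy",np.array(o,dtype=object),allow_pickle=True)
cv2.imwrite("pics/w01.png",np.hstack([cv2.resize(x[0]["pixels"],(400,300)) for x in o])[...,::-1])
E
```

```text
[[ 3.89936835e-04 -9.46688852e-01 -3.22149136e-01  8.35156277e-02]
 [ 9.99999872e-01  4.72663936e-04 -1.78578451e-04 -1.05675792e-03]
 [ 3.21326507e-04 -3.22149026e-01  9.46688915e-01 -1.21274205e-01]
 [ 0.00000000e+00  0.00000000e+00  0.00000000e+00  1.00000000e+00]]
2.575
4.075
```

View pics/w01.png

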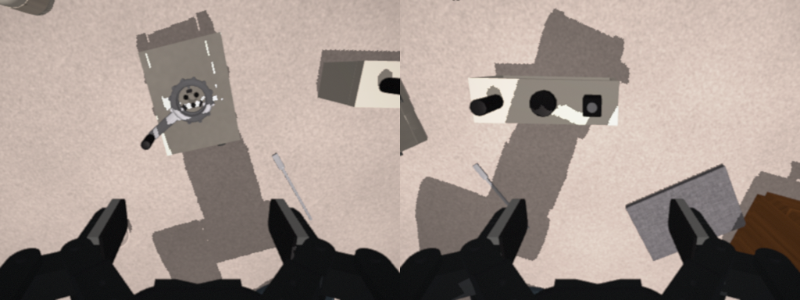

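The left view shows the nut at about (190,98) with its pin at (147,143). The right view confirms the square head at the right end of the rack, at (592,105), lying almost square to the rack.

```bash
python3 - <<'E'
from h import *
o=np.load("pics/w.npy",allow_pickle=True)
im,T=o[1]; P=cloud(im,T)
k=(np.abs(P[...,2]-.148)<.006)&(np.hypot(P[...,0]-.506,P[...,1]+.298)<.03)
print("head",k.sum(),np.nanmedian(P[k],0),cv2.minAreaRect(P[k][:,:2].astype(np.float32)))
k=(np.abs(P[...,2]-.110)<.005)&(np.hypot(P[...,0]-.524,P[...,1]+.236)<.13)
print("rack",k.sum(),cv2.minAreaRect(P[k][:,:2].astype(np.float32)))
# head top by mask + ray
m=((im["pixels"].max(2)<70)&(np.hypot(P[...,0]-.506,P[...,1]+.298)<.03)).astype(np.uint8)
cs=max(cv2.findContours(m,0,2)[0],key=cv2.contourArea); X=ray(im,cs.reshape(-1,2),.148,T)
print("ray head",cv2.minAreaRect(X[:,:2].astype(np.float32)))
im,T=o[0]; P=cloud(im,T); rr=np.hypot(P[...,0]-.588,P[...,1]-.083)
k=(np.abs(P[...,2]-.106)<.004)&(rr<.034)
print("nut",k.sum(),np.nanmedian(P[k],0),cv2.minAreaRect(P[k][:,:2].astype(np.float32)),cv2.minEnclosingCircle(P[k][:,:2].astype(np.float32)))
k=(np.abs(P[...,2]-.072)<.005)&(rr<.12)
print("well",k.sum(),cv2.minAreaRect(P[k][:,:2].astype(np.float32)))
k=(np.abs(P[...,2]-.140)<.004)&(rr<.12)
print("pin",k.sum(),np.nanmedian(P[k],0),cv2.minEnclosingCircle(P[k][:,:2].astype(np.float32)))
E
```

```text
head 640 [ 0.50761115 -0.29813795  0.14870755] ((0.5071712136268616, -0.29796257615089417), (0.023225117474794388, 0.023951563984155655), 75.0492935180664)
rack 8278 ((0.524876058101654, -0.2351093590259552), (0.20076152682304382, 0.06033644452691078), 73.90780639648438)
ray head ((0.2567610740661621, -0.18084050714969635), (0.22899022698402405, 0.0789329782128334), 75.0328598022461)
nut 1494 [0.58876699 0.08349021 0.10610815] ((0.5885075330734253, 0.0827617198228836), (0.062932088971138, 0.06204349175095558), 82.59719848632812) ((0.5885546803474426, 0.08386784046888351), 0.033424243330955505)
well 11824 ((0.5884202122688293, 0.08310118317604065), (0.12043360620737076, 0.16053196787834167), 87.80377197265625)
pin 141 [0.55395116 0.15377716 0.14036609] ((0.552264928817749, 0.1542661041021347), 0.006525739561766386)
```

```bash
python3 - <<'E'
from h import *
q=down(np.radians(75)); x,y=0.5072,-0.298
r.move_to((x,y,0.24),q); r.set_gripper(0.6,50)
r.move_linear((x,y,0.137),vel=.12); print(r.current_tool_pos(),r.current_contact_force(),r.current_t())
r.set_gripper(0.0,50)
print("open",r.current_opening(),r.current_finger_force(),r.current_contact_force())
r.move_linear((x,y,0.325),vel=.15); print(r.current_opening(),r.current_contact_force())
r.move_to((.5885,.083,.325),q)
r.move_linear((.5885,.083,.250),vel=.12)
im,T=look(); save(im,"ins"); np.save("pics/ins.npy",np.array([(im,T)],dtype=object),allow_pickle=True)
print(r.current_tool_pos(),r.current_opening(),r.current_contact_force(),r.current_t())
E
```

```text
[ 0.50754857 -0.29824155  0.13774551] [-0.14922814 -0.10666015 -0.22121967] 6.8833
open 0.2703190710977855 49.47672665119171 [-0.75916209  0.59778635  5.94939882]
0.27250496919654726 [0.38367406 0.7635903  0.42954267]
[0.58894745 0.08292024 0.25098529] 0.2726148239373659 [ 0.66667797 -0.65559612 -1.06138651] 10.9167
```

View pics/ins.png

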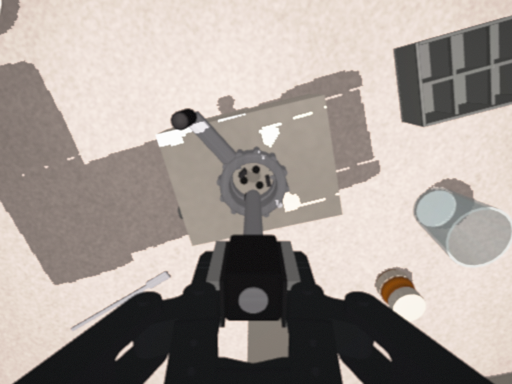

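The probe is held straight. Its shank runs down the image to the tip at about (253,193), just in front of the nut opening at (253,180). I'll compare shank and nut from this same view before inserting.

```bash
python3 - <<'E'
from h import *
im,T=np.load("pics/ins.npy",allow_pickle=True)[0]; P=cloud(im,T)
ax=R.from_euler('z',75,degrees=True).as_matrix()[:2,:2]  # cols: tool x, -tool y
c0=np.array([.5885,.083]); L=(P[...,:2]-c0)@ax   # L[0]: toward camera
rr=np.hypot(L[...,0],L[...,1])
for a in (.135,.150,.165,.18):
    k=(abs(P[...,2]-a)<.008)&(rr<.02)
    q=L[k]; 
    if len(q): print(a,k.sum(),"lat mid",(q[:,1].min()+q[:,1].max())/2,np.ptp(q[:,1]),"front p95",np.percentile(q[:,0],95),"axis",np.percentile(q[:,0],95)-.006)
k=(abs(P[...,2]-.106)<.003)&(rr<.036)&(rr>.018); q=L[k]
A=np.c_[2*q,np.ones(len(q))]
print("nut mid",k.sum(),cv2.minEnclosingCircle(q.astype(np.float32)),cv2.minAreaRect(q.astype(np.float32))[0])
k=(abs(P[...,2]-.072)<.005)&(rr<.12); print("well",cv2.minAreaRect(P[k][:,:2].astype(np.float32)))
# plane-ray nut outline
for h in (.125,.13): 
    k=(abs(P[...,2]-h)<.002)&(rr<.02); print(h,k.sum())
E
```

```text
0.135 59 lat mid 2.5507125228379883e-05 0.011791920385224404 front p95 0.005999445763629169 axis -5.542363708307269e-07
0.15 114 lat mid -2.2155924122604226e-05 0.011431565748134252 front p95 0.005945171146460589 axis -5.4828853539410846e-05
0.165 130 lat mid 5.4943343189961264e-05 0.01179023223227912 front p95 0.006024141433927204 axis 2.4141433927204158e-05
0.18 160 lat mid -7.436897619743582e-05 0.011531607593504325 front p95 0.005972358977680711 axis -2.7641022319288902e-05
nut mid 1790 ((0.001381204347126186, 0.00134802027605474), 0.034131407737731934) (0.0004271678626537323, 0.0004394017159938812)
well ((0.5881028175354004, 0.0826185941696167), (0.12053053081035614, 0.16040688753128052), 87.85747528076172)
0.125 0
0.13 0
```

```bash
cat > ins.py <<'E'
from h import *
import sys
z=float(sys.argv[1]); lim=float(sys.argv[2]); end=float(sys.argv[3]); x,y=.5885,.083
if len(sys.argv)>4: x,y=float(sys.argv[4]),float(sys.argv[5])
n=0
while z>end:
    z-= .004 if z>.222 else (.002 if z>.158 else .0005)
    r.move_linear((x,y,z),vel=.05 if z>.158 else .02)
    f=np.array(r.current_contact_force()); n+=1
    p=r.current_tool_pos()
    if n%4==0 or z<.156 or abs(f).max()>5: print(round(z,4),np.round(p,4),np.round(f,1),round(r.current_t(),2))
    if f[2]>lim or np.hypot(*f[:2])>8: print("STOP"); break
E
python3 ins.py .25 11 .1495
```

```text
0.234 [0.5884 0.083  0.2337] [ 0.9 -0.1 -0.7] 11.92
0.22 [0.5885 0.083  0.2199] [ 0.4  0.4 -1.1] 12.92
0.212 [0.5884 0.083  0.2119] [ 0.   0.3 -0.4] 13.92
0.204 [0.5884 0.083  0.2039] [-0.6  0.3  0.1] 14.92
0.196 [0.5885 0.083  0.1958] [ 1.6 -1.2 -2.2] 15.92
0.188 [0.5885 0.083  0.1878] [ 1.4 -0.6 -2.5] 16.92
0.18 [0.5884 0.083  0.1798] [ 2.3 -1.  -2.1] 17.92
0.172 [0.5884 0.083  0.1718] [ 1.9 -0.2 -2.9] 18.92
0.164 [0.5884 0.083  0.1638] [ 2.1  0.  -2.9] 19.92
0.1575 [0.5885 0.083  0.1575] [ 1.1 -0.1 -0.4] 20.92
0.156 [0.5885 0.083  0.156 ] [ 1.2 -0.8 -0.8] 21.67
0.1555 [0.5885 0.083  0.1554] [ 0.8 -1.2  0.2] 21.92
0.155 [0.5885 0.083  0.1549] [ 1.5 -0.7 -0.9] 22.17
0.1545 [0.5885 0.083  0.1545] [ 0.8 -0.6 -0.7] 22.42
0.154 [0.5885 0.083  0.1539] [ 1.5 -0.9 -0.8] 22.67
0.1535 [0.5885 0.083  0.1534] [ 0.9 -0.8 -0.5] 22.92
0.153 [0.5885 0.083  0.1529] [ 2.   0.2 -0.3] 23.17
0.1525 [0.5886 0.083  0.1527] [ 1.2 -1.1  2.9] 23.42
0.152 [0.5887 0.083  0.1526] [-1.5 -0.4  8.2] 23.67
0.1515 [0.5887 0.083  0.1525] [-2.5 -0.6 11.7] 23.92
STOP
```

```bash
python3 - <<'E'
from h import *
import threading,time
r.sleep(.25)
r.set_gripper(0.55,20); print(r.current_tool_pos(),r.current_contact_force())
r.move_linear((.5885,.083,.235),vel=.15)
im,T=look(); P=cloud(im,T); k=(abs(P[...,2]-.163)<.02)&(np.hypot(P[...,0]-.5885,P[...,1]-.083)<.03)
c=P[k]; top=c[c[:,2]>np.nanpercentile(c[:,2],90)-.004]
print("head",k.sum(),np.median(top,0),cv2.minAreaRect(top[:,:2].astype(np.float32)))
k=(abs(P[...,2]-.140)<.004)&(np.hypot(P[...,0]-.5523,P[...,1]-.1543)<.02)
if k.sum(): print("pin",k.sum(),np.median(P[k],0),cv2.minEnclosingCircle(P[k][:,:2].astype(np.float32)))
th=np.arctan2(.1543-.083,.5523-.5885); print("theta",th)
log=[];stop=False
def samp():
    while not stop:
        try: log.append((r.current_t(),*r.current_contact_force()))
        except Exception as e: log.append(repr(e)); break
        time.sleep(.005)
t=threading.Thread(target=samp); t.start()
r.move_to((.5523,.1543,.235),down(th)); stop=True; t.join()
print(len(log),log[:2],log[-2:]); print(r.current_t())
E
```

```text
[0.58826585 0.08303798 0.15115491] [-0.62033955 -0.2460769   0.74109275]
head 1529 [0.58860301 0.08372196 0.16373626] ((0.5883519053459167, 0.08237903565168381), (0.02431289479136467, 0.023975739255547523), 74.26725006103516)
pin 351 [0.5537383  0.15467616 0.14043688] ((0.5530886650085449, 0.15328329801559448), 0.006715357303619385)
theta 2.0405959834605714
1 [(25.275, np.float64(-0.31867375165397005), np.float64(0.6089764651902014), np.float64(0.01085492788563392))] [(25.275, np.float64(-0.31867375165397005), np.float64(0.6089764651902014), np.float64(0.01085492788563392))]
25.9
```

```bash
cat > turn.py <<'E'
from h import *
C=np.array([.5885,.083]); Z=.132
def pose(a): return (C[0]+.08*np.cos(a),C[1]+.08*np.sin(a),Z),down(a)
def ft(f,a): return float(np.dot(np.array(f)[:2]-BASE[:2],[-np.sin(a),np.cos(a)]))  # resistance (ccw) positive
BASE=np.zeros(3)
def step(a,vel=.05):
    p,q=pose(a); r.move_linear(p,q,vel=vel); return ft(r.current_contact_force(),a)
E
python3 - <<'E'
import turn; from turn import *
r.set_gripper(0.3,20)
a=2.03; p,q=pose(a); r.move_linear((p[0],p[1],.2),q,vel=.15); r.move_linear(p,q,vel=.1)
r.sleep(.1); turn.BASE=np.array(r.current_contact_force()); np.save("base.npy",turn.BASE)
print(turn.BASE,r.current_opening(),r.current_t())
for i in range(8):
    a-=.03; f=step(a); t=r.current_t(); r.sleep(.05); f2=ft(r.current_contact_force(),a)
    p=np.array(r.current_tool_pos())[:2]-C
    print(round(a,3),round(f,2),round(f2,2),"act",round(np.arctan2(p[1],p[0]),4),round(np.hypot(*p),4),round(t,2),round(r.current_finger_force(),1))
    if max(f,f2)>7: break
E
```

```text
[ 0.94176848 -0.16639898  1.18396578] 0.2999189354921001 27.5583
2.0 0.15 0.19 act 1.9991 0.08 27.81 0.0
1.97 1.64 1.38 act 1.9708 0.08 28.11 0.0
1.94 3.3 3.21 act 1.9451 0.08 28.41 1.8
1.91 4.79 5.3 act 1.9131 0.08 28.71 2.1
1.88 4.12 4.38 act 1.8813 0.0801 29.01 1.8
1.85 4.7 3.85 act 1.8502 0.08 29.31 1.7
1.82 4.0 3.24 act 1.82 0.08 29.61 1.6
1.79 5.48 3.84 act 1.79 0.08 29.91 1.7
```

```bash
cat > go.py <<'E'
import turn; from turn import *
turn.BASE=np.load("base.npy")
def avg(a,n):
    F=[];G=[]
    for _ in range(n): F.append(ft(r.current_contact_force(),a)); G.append(r.current_finger_force()); r.sleep(.03)
    return np.mean(F),np.mean(G)
a=1.79
for a in (1.70,1.62,1.585): step(a); print(a,*np.round(avg(a,2),2))
while a>.35 and r.current_t()<50:
    a-=.03; step(a); F,G=avg(a,3)
    print(round(a,3),round(F,2),round(G,2),round(r.current_t(),2))
    if F>6.3 or G>2.8: break
print(r.current_contact_force())
E
python3 go.py
```

```text
1.7 2.42 0.22
1.62 1.46 0.31
1.585 4.55 1.73
1.555 4.72 1.93 31.32
1.525 4.65 1.77 31.68
1.495 4.59 1.66 32.02
1.465 4.2 1.67 32.38
1.435 4.94 1.69 32.73
1.405 4.49 1.7 33.08
1.375 4.14 1.7 33.42
1.345 4.35 1.68 33.77
1.315 4.49 1.71 34.12
1.285 4.08 1.69 34.48
1.255 4.87 1.69 34.83
1.225 4.18 1.7 35.17
1.195 4.54 1.7 35.52
1.165 4.26 1.7 35.88
1.135 4.65 1.7 36.23
1.105 4.71 2.02 36.58
1.075 6.07 2.56 36.92
1.045 6.99 3.27 37.27
[-5.20418714  3.52075666  3.48014702]
```

```bash
sed -i '/^a=1.79/,$d' go.py; cat >> go.py <<'E'
a=1.045
print(*avg(a,4))
while a>.98:
    a-=.01; step(a,.03); F,G=avg(a,4)
    print(round(a,3),round(F,2),round(G,2),round(r.current_t(),2))
    if F>8.9 or G>3.9: break
E
python3 go.py
```

```text
7.613511597449877 3.2310647517442703
1.035 8.99 4.02 37.79
```

```bash
python3 - <<'E'
from turn import *
a=1.035+.06; step(a); print(np.round(r.current_contact_force(),1),r.current_finger_force())
p,q=pose(a); r.move_linear((p[0],p[1],.26),q,vel=.15)
r.move_linear((.45,.083,.30),vel=.3)
r.move_to((.40,-.05,.35),down(1.3))
im=optics.get_image("top"); P=cloud(im); save(im,"end")
k=(abs(P[...,2]-.163)<.01)&(np.hypot(P[...,0]-.5885,P[...,1]-.083)<.03); print("head",k.sum(),np.median(P[k],0))
k=(abs(P[...,2]-.140)<.006)&(np.hypot(P[...,0]-.5885,P[...,1]-.083)<.1)&(np.hypot(P[...,0]-.5885,P[...,1]-.083)>.06); print("pin",k.sum(),np.median(P[k],0))
print(r.current_contact_force(),r.current_t())
E
```

```text
[-0.1 -0.6  0.2] 0.0
head 137 [0.58688631 0.08160592 0.16278542]
pin 35 [0.62095791 0.15494154 0.13936711]
[ 0.25156568 -0.25989614 -0.15522852] 40.5333
```

View pics/end.png

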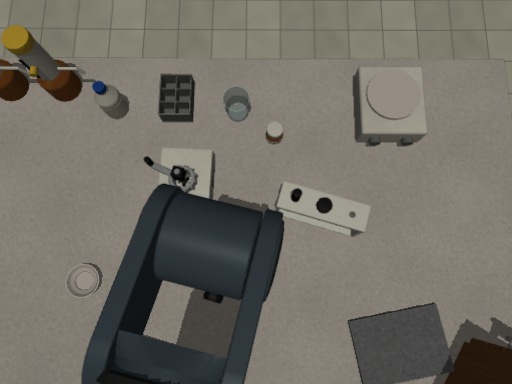

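The probe stands in the well at (180,173) with its head top at 0.163 m, so it is fully home. The lever has turned to (148,161), both round-headed probes are still in the rack, and the gripper is clear of everything.

```bash
python3 -c "
from cell import r
print(r.hand_in())"
```

```text
the job is handed in; nothing more can be done
None
```

The square-headed probe is fully home in the well and the collet nut is tightened to about 9 N at the pin; both round-headed probes are still in the rack, nothing is held, and the job was handed in at about 41 s (no verdict was returned).

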